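# Tidy the desk corner: markers in the rest, book in its bay, door shut

## Robot

A 6-joint arm with a two-finger parallel gripper is mounted at the origin on the work surface. World frame = base frame: x ahead of the robot, y to its left, z up, the work surface at z = 0. Lengths are in m, angles in rad, forces in N, time in s.
With the tool pointing down it reaches from about 0.275 to 1 m from the base axis. Payload 8.4 kg.
Tool frame: the origin (TCP) lies on the mounting face of the last link; the fingertips stand 173 mm ahead of it and the grasp point (between the pads) lies 155 mm ahead of it; z points along the fingers, y is the line along which they close (so a half turn about z gives the same grasp; the last joint's range is limited). The gripper opens to 85 mm and grips with 20 to 120 N. Pads are 22 mm wide; open, the fingers measure 114 mm over their backs; the gripper's body (76 mm by 85 mm) begins 54 mm behind the grasp point. The pads swing forward as they close: fully open they stand 13 mm farther back than shut.
Start: joints at [-1.27, 0.353, 1.633, -0, 1.155, -0.002], TCP at [0.186, -0.597, 0.405] pointing down, gripper open.
Joint ranges: [-2.63, 2.63], [-0.92, 2.1], [0.06, 2.66], [-1.3, 4.44], [0, 2.69], [-3.02, 3.02]. Speed limits (rad/s): [2.22, 2.22, 2.79, 3.14, 3.14, 3.14].

## Interface

Orientations are given as a unit quaternion [w, x, y, z].
In Python, from station import status, imaging, workorder gives the robot as it stands.
- The arm moves only by the tool carry_out, never from a script. Its argument "series" is one flat list of numbers, 5 for each row, row after row: the opening, from -1 (shut) to 1 (fully open), then the shift along the world's x, y, z in m, then the turn about the world's z in rad. In form: [fingers, dx, dy, dz, roll, fingers, dx, dy, dz, roll, ...]. A call has exactly 5 rows; each row shifts and turns the commanded pose from where the row before left it; what a row does not reach is not made up. A row lasts 1/10 s, in which the tool goes at most 50 mm and 8.59 degrees, less where a joint would pass 70% of its speed; a pose out of reach is approached as far as the arm can. A call with a gripper value outside its range is refused whole. The fingers move at their own pace and stop on an object; "grip_force" is the grip in N (left out, the last holds). Time passes only in rows, so rows that do not move let the fingers close, or fill a call up. It gives the time, the measured TCP pose, the force, the opening and the grip force at its end, in the units of the state.
- status.sense(): the state, without advancing time (a new reading comes with each control period).
- imaging.get_image(name): name is "scene" or "top"; returns the picture (480x640x3 uint8, red, green, blue); there is no depth.
- imaging.calibration(name): a dict with "mtx" (3x3 intrinsics, pixels), "R" (3x3) and "t" (3): a world point X has camera coordinates R X + t. Camera axes: x right, y down, z forward; pixel columns grow to the right and rows downward; lengths in m; the calibration is good to about 2 mm. A picture is of the moment at which its call begins. calibration takes no time and is no camera call.
- workorder.finish_job(): hands the job in; it is judged then, once.
The state is a dict: "time_s": time; "joint_pos": joint angles; "joint_velocities": joint speeds; "tau": joint torques, N m; "eef_pos": TCP position; "eef_rot": TCP orientation; "contact_force": force on the tool from outside, world axes, zero at the start; "ft_torque": the same for the moment, N m; "grip_width": finger opening in m; "gripper_force": force on a finger pad.
Only numpy, scipy, OpenCV 4.12 (cv2) and the standard library are available. Lean on these libraries where they do the work, as an engineer would, in place of code of your own. Each camera call takes 0.05 s, during which the arm holds its last target. There are 200 camera calls.

## Task

Tidy this corner of the desk: lay every marker that is there in the grooves of the grey rest, one to a groove, lying along the groove across both rails and roughly centred (either way round). Slide the blue book along the desk through the open doorway, fully into the wooden bay and lying flat, then push the bay's door shut until its catch holds it. Leave the jar, the mug and the charger where they are.

Things in the scene. Friction and masses are not known exactly. Their poses are not given: they have to be found in the camera images.
- book: Blue hardback with a yellow patch on its cover, lying flat: 100 mm along its x, 130 mm along its y, 30 mm thick, about 0.35 kg (varies). Origin at the centre of its underside, z up. Too wide for the gripper: it is to be slid over the desk.
- bay: Fixed brown wooden frame, no floor or roof, 60 mm high, walls 12 mm. Origin on the desk, middle of the book's space; x from doorway to back wall, y to the hinge side. Inner faces (mm): back wall x 65, side walls y -85 and 85, shut door x -65 (outer face -77). Side walls end at x -95 (at -y) and -77 (at +y). The book goes in with its 100 mm side along x, either way round.
- bay_door (a joint): White door's angle (rad): 0 shut, 1.57 square to the doorway, grows outwards to 2.2. Panel 166 mm long, 12 thick, 58 high, upright hinge. A light spring (0.05 N m/rad) swings it open to about 1.75 unless caught: it never stays ajar. In the last 0.1 rad its free edge must be pushed over a sprung ball catch (about 5 N at the free edge, more nearer the hinge), which holds it at 0.
- door_hinge (a point): Point on the door's upright hinge axis, 30 mm above the desk, at x = -71, y = +85 mm in the bay's frame. Fixed to the bay, axes as the bay's. The door's mid-plane runs through this axis; at angle a the door extends from here along (-sin a, -cos a) in the bay's x, y.
- door_edge (a point): Point at the door's free edge on its outer face, half way up (30 mm above the desk). Moves with the door: its -x axis points out of the outer face, its -y axis from the hinge to the free edge.
- rest: Fixed grey rest: base 90 x 264 x 6 mm (x, y, z) with two rails 8 mm thick at x -26 and +26 mm, tops 34 mm above the desk. Five V grooves in the rails at y -96, -48, 0, 48, 96 mm, 28 wide, 14 deep; a marker lies along x over both rails, its axis 34 mm above the desk. The 44 mm gap between the rails is free for fingers down to the base. Origin: centre of the underside.
- groove0 (a point): Where the axis of a marker seated in groove 0 of the rest passes midway between the rails, 34 mm above the desk. Axes as the rest's: x along the groove.
- groove1 (a point): Where the axis of a marker seated in groove 1 of the rest passes midway between the rails, 34 mm above the desk. Axes as the rest's: x along the groove.
- groove2 (a point): Where the axis of a marker seated in groove 2 of the rest passes midway between the rails, 34 mm above the desk. Axes as the rest's: x along the groove.
- groove3 (a point): Where the axis of a marker seated in groove 3 of the rest passes midway between the rails, 34 mm above the desk. Axes as the rest's: x along the groove.
- groove4 (a point): Where the axis of a marker seated in groove 4 of the rest passes midway between the rails, 34 mm above the desk. Axes as the rest's: x along the groove.
- marker1: Thick felt marker lying down, red hexagonal cap and red bands, white round barrel; 150 mm long, 30 g. Origin on its axis, 10 mm above the surface it lies on. x runs along it to the cap: barrel (20 mm diameter) from x = -70 to +45 mm, cap (20 mm across flats, keeps it from rolling) from +45 to +80 mm. None when this marker is absent.
- marker2: Thick felt marker lying down, green hexagonal cap and green bands, white round barrel; 150 mm long, 30 g. Origin on its axis, 10 mm above the surface it lies on. x runs along it to the cap: barrel (20 mm diameter) from x = -70 to +45 mm, cap (20 mm across flats, keeps it from rolling) from +45 to +80 mm. None when this marker is absent.
- marker3: Thick felt marker lying down, orange hexagonal cap and orange bands, white round barrel; 150 mm long, 30 g. Origin on its axis, 10 mm above the surface it lies on. x runs along it to the cap: barrel (20 mm diameter) from x = -70 to +45 mm, cap (20 mm across flats, keeps it from rolling) from +45 to +80 mm. None when this marker is absent.
- marker4: Thick felt marker lying down, yellow hexagonal cap and yellow bands, white round barrel; 150 mm long, 30 g. Origin on its axis, 10 mm above the surface it lies on. x runs along it to the cap: barrel (20 mm diameter) from x = -70 to +45 mm, cap (20 mm across flats, keeps it from rolling) from +45 to +80 mm. None when this marker is absent.
- marker5: Thick felt marker lying down, black hexagonal cap and black bands, white round barrel; 150 mm long, 30 g. Origin on its axis, 10 mm above the surface it lies on. x runs along it to the cap: barrel (20 mm diameter) from x = -70 to +45 mm, cap (20 mm across flats, keeps it from rolling) from +45 to +80 mm. None when this marker is absent.
- jar: Bystander: amber jar with a white lid, 64 mm diameter, 85 mm high, standing. Origin at the centre of its underside.
- mug: Bystander: blue mug, 76 mm diameter, 85 mm high, standing. Origin at the centre of its underside.
- charger: Bystander: white wall charger, 55 x 55 x 28 mm. Origin at the centre of its underside.
Mind the look-alikes: they are no part of the job. Leave any turquoise look-alike of the marker4 alone.

How it is judged:
On the way, in this order (a step that is already met when the one before it is completed fails the run):
1. the book lies flat, fully inside the bay (x of book in the frame of bay between -0.02 and 0.02 m and y of book in the frame of bay between -0.03 and 0.03 m and height (world z) of book below 0.006 m and angle between book's own z axis and vertical below 0.08 rad), for 0.2 s.
2. the door is shut and caught (value of joint bay_door below 0.03 rad), for 0.3 s.
At the end, for the whole second after the job is handed in: Book flat in the bay (centre within 20 mm of the middle in depth, 30 mm sideways), door shut to 0.03 rad, every marker present in a groove: axis 29 to 40 mm above the desk, centred to 20 mm along the groove, aligned to 0.12 rad; all at rest (all of step 1 and value of joint bay_door below 0.03 rad and linear speed of each of book, marker1, marker2, marker3, marker4, marker5 below 0.01 m/s and z of marker1 in the frame of rest between 0.029 and 0.04 m and x of marker1 in the frame of rest between -0.02 and 0.02 m and y of marker1 in the frame of rest between -0.115 and 0.115 m and angle between the x axis of each of marker1, marker2, marker3, marker4, marker5 and the x axis of rest, either way round below 0.12 rad and z of marker2 in the frame of rest between 0.029 and 0.04 m and x of marker2 in the frame of rest between -0.02 and 0.02 m and y of marker2 in the frame of rest between -0.115 and 0.115 m and z of marker3 in the frame of rest between 0.029 and 0.04 m and x of marker3 in the frame of rest between -0.02 and 0.02 m and y of marker3 in the frame of rest between -0.115 and 0.115 m and z of marker4 in the frame of rest between 0.029 and 0.04 m and x of marker4 in the frame of rest between -0.02 and 0.02 m and y of marker4 in the frame of rest between -0.115 and 0.115 m and z of marker5 in the frame of rest between 0.029 and 0.04 m and x of marker5 in the frame of rest between -0.02 and 0.02 m and y of marker5 in the frame of rest between -0.115 and 0.115 m); the robot touches nothing.
It fails at once if the jar is pushed more than 30 mm or tipped (distance of jar from where it was at the start of the episode above 0.03 m or angle between jar's own z axis and vertical above 0.5 rad).
It fails at once if the mug is pushed more than 30 mm or tipped (distance of mug from where it was at the start of the episode above 0.03 m or angle between mug's own z axis and vertical above 0.5 rad).
It fails at once if the charger is pushed more than 30 mm or tipped (distance of charger from where it was at the start of the episode above 0.03 m or angle between charger's own z axis and vertical above 0.5 rad).
Of marker1, marker2, marker3, marker4, marker5 only 3 to 5 are there at a start; the rules pass over those that are not, and their reading is None.
At some moment in a run one of book, marker1, marker2, marker3, marker4, marker5 may be knocked a few centimetres aside while the robot is not near it.
Once in a run the grip may slacken for a moment while it holds something.
It also fails if it takes over 210 s, if anything falls off the work surface, if the arm or the gripper's body presses on something with over 40 N, if the wrist force passes 120 N, or if a joint passes its speed limit or range.

## Working session

There is one attempt and no reset: what is moved stays moved. The work goes in short steps, Python scripts to look and compute and a tool call to move; the robot and the scene stay as the last step left them, time stands still between calls to the robot, and variables do not carry over. Pictures are saved under pics/ and viewed, at most 14 in all, crops included, and the job is handed in when it is done.

Besides the shell and the picture viewer there is one more tool, called after "Emit:" as a command line: name --argument value ..., lists and objects as JSON in quotes. carry_out: Moves the arm, as the interface text tells. Its arguments: {"type":"object","properties":{"series":{"type":"array"},"grip_force":{"type":"number"}},"required":["series"]}

```bash
ls; mkdir -p pics
cat > h.py <<'E'
import numpy as np, cv2
from station import status, imaging, workorder
def img(n,save=None):
    im=np.array(imaging.get_image(n))
    if save: cv2.imwrite('pics/'+save,im[:,:,::-1])
    return im
def ray(n,uv,z):
    c=imaging.calibration(n);K,R,t=[np.array(c[k]) for k in('mtx','R','t')]
    uv=np.atleast_2d(np.array(uv,float))
    d=np.c_[uv,np.ones(len(uv))]@np.linalg.inv(K).T@R
    o=-R.T@t
    return o+d*((z-o[2])/d[:,2])[:,None]
def proj(n,X):
    c=imaging.calibration(n);K,R,t=[np.array(c[k]) for k in('mtx','R','t')]
    p=(np.atleast_2d(X)@R.T+t)@K.T
    return p[:,:2]/p[:,2:]
E
python3 - <<'E'
from h import *
img('top','top0.png');img('scene','scene0.png')
for n in('top','scene'):
    c=imaging.calibration(n);print(n,c)
print(status.sense())
E
```

```text
pics
top {'mtx': array([[434.59992161,   0.        , 321.78404148],
       [  0.        , 434.59992161, 236.41212337],
       [  0.        ,   0.        ,   1.        ]]), 'R': array([[-0.01128556, -0.99987272,  0.01127748],
       [-0.99814549,  0.01058994, -0.05994525],
       [ 0.0598182 , -0.01193309, -0.99813796]]), 't': array([-0.01565614,  0.49025743,  1.1555991 ])}
scene {'mtx': array([[599.30389596,   0.        , 321.2638466 ],
       [  0.        , 599.30389596, 232.00631748],
       [  0.        ,   0.        ,   1.        ]]), 'R': array([[-3.45476165e-01,  9.38427366e-01, -5.45795901e-04],
       [ 6.86761362e-01,  2.52430451e-01, -6.81643381e-01],
       [-6.39535027e-01, -2.35866373e-01, -7.31684360e-01]]), 't': array([ 0.20374325, -0.32229325,  1.66449881])}
{'time_s': 0.1, 'joint_pos': array([-1.27041752e+00,  3.53618726e-01,  1.63407867e+00,  4.94714039e-05,
        1.15519257e+00, -2.37685607e-03]), 'joint_velocities': array([-0.00019652, -0.00098993, -0.00121194, -0.00040641, -0.00130921,
        0.00054314]), 'tau': array([ 3.17040235e-05, -6.06358910e+01, -3.42819500e+01, -1.27439266e-04,
        3.90587171e-03, -2.55047661e-05]), 'eef_pos': array([ 0.18630267, -0.59636331,  0.40400364]), 'eef_rot': array([-6.44826575e-04,  9.88565539e-01,  1.50790429e-01, -7.39201742e-05]), 'contact_force': array([-0.35417103,  0.00575911,  0.73885954]), 'ft_torque': array([ 0.02536963, -0.05715054,  0.02746022]), 'gripper_force': 0.0, 'grip_width': 0.08533406633348356}
```

View pics/top0.png

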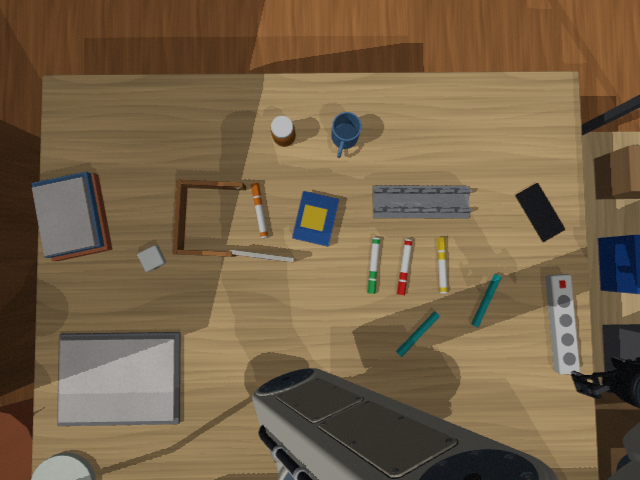

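View pics/scene0.png

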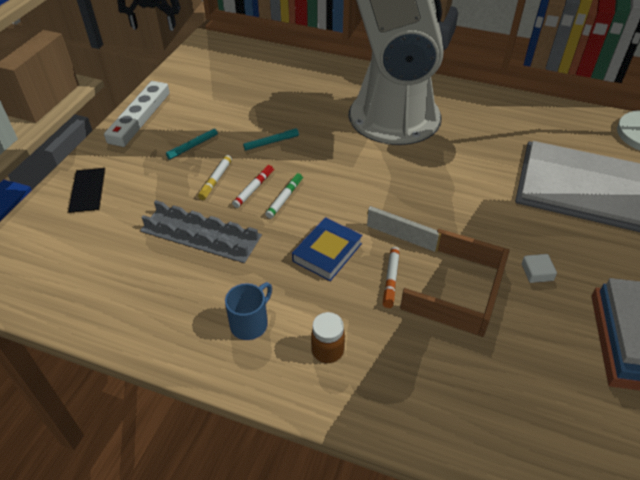

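Candidates: the markers are orange (260,210), green (375,265), red (405,266) and yellow (443,264). Two turquoise look-alikes, at (418,334) and (487,300), are to be left alone. There is no black marker (the black slab at (540,212) is a phone). The book is the blue one with the yellow patch at (317,218); the stack at (70,215) is not it. The orange marker lies in the doorway, so it goes first.

```bash
cat >> h.py <<'E'
HUE={'orange':(5,16),'green':(50,75),'red':(0,4),'yellow':(22,32)}
def hsvm(im):
    return cv2.cvtColor(im,cv2.COLOR_RGB2HSV)
def rect_of(mask,near=None,minA=60):
    cs,_=cv2.findContours(mask.astype(np.uint8),cv2.RETR_EXTERNAL,cv2.CHAIN_APPROX_NONE)
    return [c for c in cs if cv2.contourArea(c)>minA]
E
python3 - <<'E'
from h import *
im=img('top');h=hsvm(im)
for p in [(255,188),(260,213),(265,235),(376,242),(375,265),(374,290),(408,243),(405,266),(402,291),(441,240),(443,265),(444,290),(240,210),(420,235),(470,250),(420,210),(420,202),(300,218),(316,218),(225,184),(178,210),(260,255),(435,316)]:
    print(p,h[p[1],p[0]])
a=cv2.resize(im[170:310,170:310],None,fx=4,fy=4,interpolation=cv2.INTER_CUBIC)
b=cv2.resize(im[170:310,350:490],None,fx=4,fy=4,interpolation=cv2.INTER_CUBIC)
cv2.imwrite('pics/c1.png',np.hstack([a,b])[:,:,::-1][::1][:560,:1120] if 0 else cv2.resize(np.hstack([a,b]),(800,400))[:,:,::-1])
E
```

```text
(255, 188) [ 14 216 163]
(260, 213) [ 50   5 166]
(265, 235) [ 11 159 135]
(376, 242) [ 69 169 133]
(375, 265) [ 40   4 172]
(374, 290) [ 69 185  98]
(408, 243) [  1 221 167]
(405, 266) [135   3 184]
(402, 291) [  1 212 166]
(441, 240) [ 25 215 164]
(443, 265) [ 30   1 182]
(444, 290) [ 25 205 179]
(240, 210) [ 18 102 153]
(420, 235) [ 18  99 160]
(470, 250) [ 18 103 149]
(420, 210) [120  13  78]
(420, 202) [108  12 110]
(300, 218) [108 179 111]
(316, 218) [ 25 210 166]
(225, 184) [ 14 155 115]
(178, 210) [ 14 159  96]
(260, 255) [ 26  13 153]
(435, 316) [ 90 208  98]
```

View pics/c1.png

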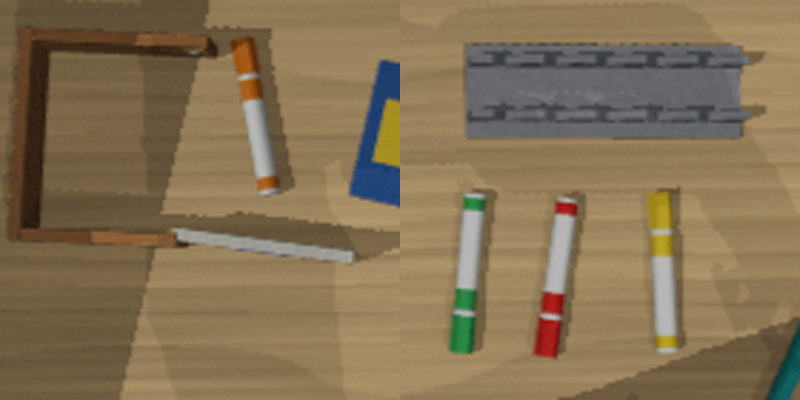

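The crop confirms orange, green, red and yellow, each with a hex cap and a white barrel. The bay doorway faces right (-y), and the door stands at lower right. Next I measure.

```bash
cat >> h.py <<'E'
def marker(im,col,win,z=0.01):
    """win u0,v0,u1,v1 -> origin, yaw of cap dir, length, width"""
    h=hsvm(im).astype(int);H,S,V=h[...,0],h[...,1],h[...,2];lo,hi=HUE[col]
    c=(H>=lo)&(H<=hi)&(S>145)&(V>60); w=(S<45)&(V>120)
    k=np.zeros_like(c);u0,v0,u1,v1=win;k[v0:v1,u0:u1]=1
    cs=rect_of((c|w)&k); ct=max(cs,key=cv2.contourArea)
    box=cv2.boxPoints(cv2.minAreaRect(ct))
    P=ray('top',box,z)[:,:2]
    if np.linalg.norm(P[0]-P[1])<np.linalg.norm(P[1]-P[2]): P=np.roll(P,-1,0)
    L=np.linalg.norm(P[0]-P[1]);W=np.linalg.norm(P[1]-P[2]);d=(P[1]-P[0])/L;ctr=P.mean(0)
    vs,us=np.nonzero(c&k); 
    m=ray('top',np.c_[us,vs].astype(float),z)[:,:2].mean(0)
    if (m-ctr)@d<0:d=-d
    o=ctr-.005*d
    return o.round(4),round(float(np.arctan2(d[1],d[0])),3),round(L,3),round(W,3)
def book(im,win=(270,170,360,260)):
    h=hsvm(im).astype(int);H,S,V=h[...,0],h[...,1],h[...,2]
    m=((H>100)&(H<118)&(S>130))|((H>=22)&(H<=30)&(S>170))
    k=np.zeros_like(m);u0,v0,u1,v1=win;k[v0:v1,u0:u1]=1
    ct=max(rect_of(m&k),key=cv2.contourArea);ct=cv2.convexHull(ct)
    P=ray('top',cv2.boxPoints(cv2.minAreaRect(ct)),.03)[:,:2]
    if np.linalg.norm(P[0]-P[1])<np.linalg.norm(P[1]-P[2]): P=np.roll(P,-1,0)
    d=P[1]-P[0]
    return P.mean(0).round(4),'long yaw',round(float(np.arctan2(d[1],d[0])),3),np.linalg.norm(d).round(3),np.linalg.norm(P[1]-P[2]).round(3)
E
python3 - <<'E'
from h import *
im=img('top');h=hsvm(im).astype(int)
for c,w in dict(orange=(246,175,275,243),green=(362,230,388,300),red=(392,232,418,300),yellow=(430,230,458,300)).items(): print(c,marker(im,c,w))
print(book(im))
m=(h[...,1]<45)&(h[...,2]<150);k=np.zeros_like(m);k[175:226,360:490]=1
m=cv2.morphologyEx((m&k).astype(np.uint8),cv2.MORPH_OPEN,np.ones((11,11)))
r=cv2.minAreaRect(max(rect_of(m),key=cv2.contourArea));P=ray('top',cv2.boxPoints(r),.006)
print('rest',r,P[:,:2].round(4).tolist(),P.mean(0),np.linalg.norm(P-np.roll(P,1,0),axis=1))
# yellow marker pixels
a=ray('top',[[177.7,179.8],[173.5,254]],.06);print('bay back outer',a,np.linalg.norm(a[0]-a[1]))
# brown mask extremes
H,S,V=h[...,0],h[...,1],h[...,2];b=(H<17)&(S>125)&(V<150);b[:,:168]=0;b[:,248:]=0;b[:172]=0;b[262:]=0
ct=np.vstack(rect_of(b,minA=20));print('brown hull',cv2.approxPolyDP(cv2.convexHull(ct),2,True)[:,0].tolist())
d=(S<40)&(V>110);d[:,:222]=0;d[:,305:]=0;d[:244]=0;d[270:]=0
ct=max(rect_of(d),key=cv2.contourArea);r=cv2.minAreaRect(ct);print('door',r,ray('top',cv2.boxPoints(r),.058)[:,:2].round(4).tolist())
E
```

```text
orange (array([0.5589, 0.1476]), 0.164, np.float64(0.152), np.float64(0.023))
green (array([ 0.4289, -0.1608]), 3.047, np.float64(0.09), np.float64(0.02))
red (array([ 0.4119, -0.2437]), 2.982, np.float64(0.15), np.float64(0.02))
yellow (array([ 0.383 , -0.3446]), 0.027, np.float64(0.071), np.float64(0.02))
(array([ 0.5383, -0.0045]), 'long yaw', -0.238, np.float64(0.129), np.float64(0.097))
rest ((420.4999694824219, 201.49998474121094), (94.99998474121094, 30.999996185302734), -0.0) [[0.5421, -0.1613], [0.6273, -0.1628], [0.6248, -0.4237], [0.5395, -0.421]] [ 0.58341028 -0.29221515  0.006     ] [0.25981106 0.08520091 0.26093801 0.08543032]
bay back outer [[0.63873656 0.3523938  0.06      ]
 [0.4460687  0.36151749 0.06      ]] 0.1928837645048989
brown hull [[177, 180], [243, 183], [245, 189], [235, 255], [173, 253]]
door ((261.9102783203125, 255.6920623779297), (62.77110290527344, 4.6279449462890625), 7.386042594909668) [[0.4446, 0.2156], [0.4564, 0.2141], [0.4338, 0.0536], [0.422, 0.0552]]
```

Emit:
carry_out --series '[1,0.0186,0.0372,-0.005,-0.007,1,0.0186,0.0372,-0.005,-0.007,1,0.0186,0.0372,-0.005,-0.007,1,0.0186,0.0372,-0.005,-0.007,1,0.0186,0.0372,-0.005,-0.007]' --grip_force 40

```text
time_s: 0.7
eef_pos: [0.2797, -0.409, 0.3794]
eef_rot: [-0.0, 0.991, 0.133, 0.0]
contact_force: [0.9, -0.5, 0.1]
grip_width: 0.0854
gripper_force: 0.0
```

Emit:
carry_out --series '[1,0.0186,0.0372,-0.005,-0.007,1,0.0186,0.0372,-0.005,-0.007,1,0.0186,0.0372,-0.005,-0.007,1,0.0186,0.0372,-0.005,-0.007,1,0.0186,0.0372,-0.005,-0.007]'

```text
time_s: 1.2
eef_pos: [0.3728, -0.223, 0.3546]
eef_rot: [0.0, 0.993, 0.116, 0.0]
contact_force: [0.5, 0.4, -0.9]
grip_width: 0.0851
gripper_force: 0.0
```

Emit:
carry_out --series '[1,0.0186,0.0372,-0.005,-0.007,1,0.0186,0.0372,-0.005,-0.007,1,0.0186,0.0372,-0.005,-0.007,1,0.0186,0.0372,-0.005,-0.007,1,0.0186,0.0372,-0.005,-0.007]'

```text
time_s: 1.7
eef_pos: [0.4658, -0.0368, 0.3296]
eef_rot: [0.0, 0.995, 0.099, 0.0]
contact_force: [0.7, 0.7, 0.4]
grip_width: 0.0855
gripper_force: 0.0
```

Emit:
carry_out --series '[1,0.0186,0.0372,-0.005,-0.007,1,0.0186,0.0372,-0.005,-0.007,1,0.0186,0.0372,-0.005,-0.007,1,0.0186,0.0372,-0.005,-0.007,1,0.0186,0.0372,-0.005,-0.007]'

```text
time_s: 2.2
eef_pos: [0.5589, 0.1492, 0.3044]
eef_rot: [0.0, 0.997, 0.081, -0.0]
contact_force: [0.6, -0.3, 0.3]
grip_width: 0.0857
gripper_force: 0.0
```

```bash
cat >> h.py <<'E'
def st():
    s=status.sense();w,x,y,z=s['eef_rot'];print('t',s['time_s'],'pos',np.round(s['eef_pos'],4),'yaw',round(2*np.arctan2(y,x),3),'tilt',round(float(np.hypot(w,z)),4),'F',np.round(s['contact_force'],1),'w',round(s['grip_width'],4),s['gripper_force'],'j',np.round(s['joint_pos'],2))
E
sed -i 's/cs=rect_of((c|w)&k); ct=max(cs,key=cv2.contourArea)/ct=np.vstack(rect_of((c|w)\&k,minA=8))/' h.py
python3 - <<'E'
from h import *
st()
E
```

```text
t 2.2 pos [0.5589 0.1492 0.3044] yaw 0.163 tilt 0.0 F [ 0.6 -0.3  0.3] w 0.0857 0.0 j [ 0.26  0.4   1.82 -0.    0.92  1.67]
```

Emit:
carry_out --series '[1,0,-0.0016,-0.04,0,1,0,0,-0.04,0,1,0,0,-0.03,0,1,0,0,-0.018,0,-1,0,0,0,0]'

```text
time_s: 2.7
eef_pos: [0.5571, 0.1456, 0.174]
eef_rot: [0.0, 0.997, 0.081, -0.002]
contact_force: [0.1, -0.3, -0.6]
grip_width: 0.0734
gripper_force: 0.0
```

Emit:
carry_out --series '[-1,0,0,0,0,-1,0,0,0,0,-1,0,0,0,0,-1,0,0,0,0,-1,0,0,0,0]'

```text
time_s: 3.2
eef_pos: [0.5589, 0.146, 0.1781]
eef_rot: [-0.0, 0.997, 0.081, 0.001]
contact_force: [-0.7, -0.2, 6.3]
grip_width: 0.0184
gripper_force: 39.0
```

Emit:
carry_out --series '[-1,0,0,0.02,0,-1,0,0,0.03,0,-1,0,0,0.03,0,-1,0,0,0.03,0,-1,0,0,0,0]'

```text
time_s: 3.7
eef_pos: [0.5599, 0.1462, 0.2914]
eef_rot: [-0.001, 0.997, 0.081, 0.004]
contact_force: [1.3, 1.0, -0.8]
grip_width: 0.0184
gripper_force: 39.4
```

Run:
```python
from h import *
st()
im=img('scene','s1.png');t=img('top')
for c,w in dict(green=(362,230,388,300),red=(392,232,418,300),yellow=(430,230,458,300)).items(): print(c,marker(t,c,w))
print(book(t))
cv2.imwrite('pics/s1c.png',cv2.resize(im[100:340,200:520],(640,480))[:,:,::-1])
```

```text
t 3.7 pos [0.5599 0.1462 0.2914] yaw 0.163 tilt 0.0039 F [ 1.3  1.  -0.8] w 0.0184 39.41508114337921 j [0.25 0.41 1.83 0.   0.89 1.66]
green (array([ 0.4179, -0.1595]), 3.033, np.float64(0.149), np.float64(0.02))
red (array([ 0.4119, -0.2437]), 2.98, np.float64(0.15), np.float64(0.021))
yellow (array([ 0.4062, -0.3446]), 0.031, np.float64(0.149), np.float64(0.023))
(array([ 0.5383, -0.004 ]), 'long yaw', -0.234, np.float64(0.129), np.float64(0.098))
```

View pics/s1c.png

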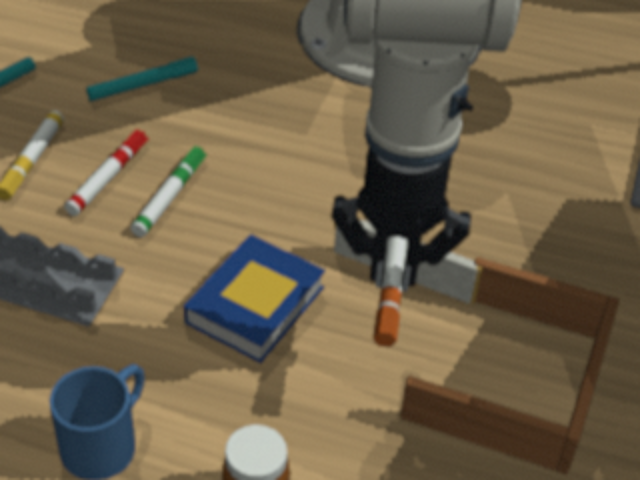

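Emit:
carry_out --series '[-1,0.0026,-0.034,0,-0.0175,-1,0.0026,-0.034,0,-0.0175,-1,0.0026,-0.034,0,-0.0175,-1,0.0026,-0.034,0,-0.0175,-1,0.0026,-0.034,0,-0.0175]'

```text
time_s: 4.3
eef_pos: [0.5707, -0.0255, 0.2854]
eef_rot: [-0.0, 0.999, 0.037, -0.001]
contact_force: [-0.1, 0.1, 0.3]
grip_width: 0.0183
gripper_force: 39.4
```

Emit:
carry_out --series '[-1,0.0026,-0.034,0,-0.0175,-1,0.0026,-0.034,0,-0.0175,-1,0.0026,-0.034,0,-0.0175,-1,0.0026,-0.034,0,-0.0175,-1,0.0026,-0.034,0,-0.0175]'

```text
time_s: 4.8
eef_pos: [0.5837, -0.1954, 0.2852]
eef_rot: [-0.0, 1.0, -0.006, -0.001]
contact_force: [0.4, -0.1, -0.8]
grip_width: 0.0181
gripper_force: 39.4
```

Emit:
carry_out --series '[-1,0,0,-0.03,0,-1,0,0,-0.02,0,-1,0,0,0,0,-1,0,0,0,0,-1,0,0,0,0]'

```text
time_s: 5.3
eef_pos: [0.5847, -0.194, 0.2374]
eef_rot: [0.0, 1.0, -0.006, 0.0]
contact_force: [-0.2, 0.3, -0.7]
grip_width: 0.0182
gripper_force: 39.4
```

Run:
```python
from h import *
st()
im=img('scene');
cv2.imwrite('pics/s2c.png',cv2.resize(im[130:310,100:340],(800,600))[:,:,::-1])
```

```text
t 5.3 pos [ 0.5847 -0.194   0.2374] yaw -0.012 tilt 0.0004 F [-0.2  0.3 -0.7] w 0.0182 39.42590832710266 j [-0.32  0.54  1.77  0.    0.83  1.26]
```

View pics/s2c.png

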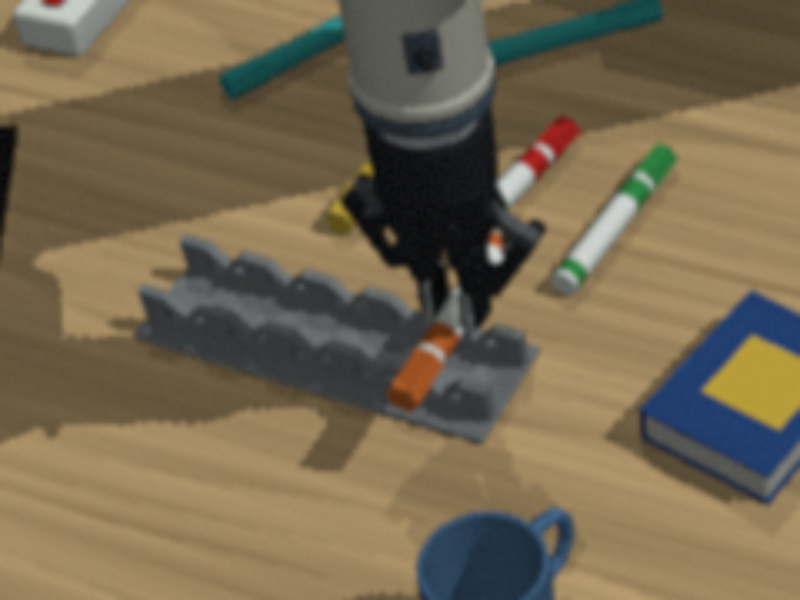

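The orange marker is held level over the groove at the book-side end. I lower it and release.

Emit:
carry_out --series '[-1,0,-0.002,-0.02,0,-1,0,0,-0.01,0,-1,0,0,-0.007,0,-1,0,0,0,0,-1,0,0,0,0]'

```text
time_s: 5.85
eef_pos: [0.5853, -0.197, 0.2013]
eef_rot: [0.001, 1.0, -0.006, 0.001]
contact_force: [-1.2, -6.0, 6.5]
grip_width: 0.0183
gripper_force: 40.9
```

Emit:
carry_out --series '[-0.1,0,0,0,0,-0.1,0,0,0,0,-0.1,0,0,0,0,-0.1,0,0,0,0,-0.1,0,0,0,0]'

```text
time_s: 6.35
eef_pos: [0.5843, -0.196, 0.1996]
eef_rot: [-0.0, 1.0, -0.006, -0.0]
contact_force: [0.6, 0.5, 0.4]
grip_width: 0.0382
gripper_force: 0.0
```

Emit:
carry_out --series '[-0.1,0,0,0.03,0,-0.1,0,0,0.03,0,-0.1,0,0,0.04,0,1,-0.02,0,0,0,1,-0.04,0,0,0]'

```text
time_s: 6.85
eef_pos: [0.526, -0.1964, 0.3014]
eef_rot: [0.001, 1.0, -0.006, 0.003]
contact_force: [-0.9, -1.1, -0.7]
grip_width: 0.0661
gripper_force: 0.0
```

Run:
```python
from h import *
st()
```

```text
t 6.85 pos [ 0.526  -0.1964  0.3014] yaw -0.011 tilt 0.0027 F [-0.9 -1.1 -0.7] w 0.0661 0.0 j [-0.36  0.38  1.86  0.    0.9   1.22]
```

Emit:
carry_out --series '[1,-0.0355,0.012,-0.01,-0.032,1,-0.0355,0.012,-0.01,-0.032,1,-0.0355,0.0125,-0.01,-0.032,1,0,0,-0.03,0,1,0,0,-0.03,0]'

```text
time_s: 7.35
eef_pos: [0.4173, -0.1595, 0.2098]
eef_rot: [0.0, 0.999, -0.054, 0.001]
contact_force: [1.1, 0.1, -0.4]
grip_width: 0.0851
gripper_force: 0.0
```

Emit:
carry_out --series '[1,0,0,-0.02,0,1,0,0,-0.0105,0,1,0,0,0,0,-1,0,0,0,0,-1,0,0,0,0]'

```text
time_s: 7.85
eef_pos: [0.4184, -0.1598, 0.18]
eef_rot: [0.0, 0.999, -0.054, 0.001]
contact_force: [-0.7, -0.2, 0.8]
grip_width: 0.0592
gripper_force: 0.0
```

Emit:
carry_out --series '[-1,0,0,0,0,-1,0,0,0,0,-1,0,0,0,0,-1,0,0,0,0,-1,0,0,0.01,0]'

```text
time_s: 8.35
eef_pos: [0.4176, -0.1596, 0.189]
eef_rot: [-0.0, 0.999, -0.054, -0.001]
contact_force: [-0.4, 0.4, -0.5]
grip_width: 0.0182
gripper_force: 39.5
```

Emit:
carry_out --series '[-1,0,0,0.03,0,-1,0,0,0.03,0,-1,0,0,0.03,0,-1,0,0,0,0,-1,0,0,0,0]'

```text
time_s: 8.85
eef_pos: [0.4179, -0.1597, 0.28]
eef_rot: [0.0, 0.999, -0.054, 0.001]
contact_force: [-0.2, -0.4, -0.5]
grip_width: 0.0181
gripper_force: 39.5
```

Run:
```python
from h import *
st()
t=img('top')
for c,w in dict(red=(392,232,418,300),yellow=(430,230,458,300)).items(): print(c,marker(t,c,w))
print(book(t))
cv2.imwrite('pics/t3.png',cv2.resize(t[165:310,160:490],(800,352))[:,:,::-1])
```

```text
t 8.85 pos [ 0.4179 -0.1597  0.28  ] yaw -0.108 tilt 0.0011 F [-0.2 -0.4 -0.5] w 0.0181 39.47145402431488 j [-0.37  0.26  2.11 -0.    0.77  1.31]
red (array([ 0.4133, -0.2436]), 3.117, np.float64(0.151), np.float64(0.067))
yellow (array([ 0.397 , -0.3311]), -0.028, np.float64(0.167), np.float64(0.038))
(array([ 0.5383, -0.0045]), 'long yaw', -0.241, np.float64(0.129), np.float64(0.097))
```

View pics/t3.png

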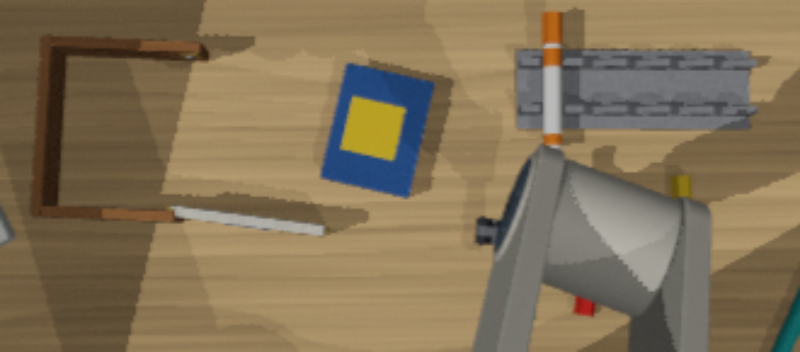

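Emit:
carry_out --series '[-1,0.0332,-0.0172,0,0.019,-1,0.0332,-0.0172,0,0.019,-1,0.0332,-0.0172,0,0.019,-1,0.0332,-0.0172,0,0.019,-1,0.0332,-0.0172,0,0.02]'

```text
time_s: 9.4
eef_pos: [0.5846, -0.2461, 0.2772]
eef_rot: [-0.001, 1.0, -0.006, -0.001]
contact_force: [0.4, -0.2, 0.3]
grip_width: 0.0182
gripper_force: 39.5
```

Emit:
carry_out --series '[-1,0,0,-0.03,0,-1,0,0,-0.02,0,-1,0,0,-0.015,0,-1,0,0,-0.008,0,-1,0,0,-0.005,0]'

```text
time_s: 9.9
eef_pos: [0.5838, -0.2458, 0.2026]
eef_rot: [-0.0, 1.0, -0.006, -0.001]
contact_force: [-1.5, 10.6, 20.1]
grip_width: 0.0183
gripper_force: 41.8
```

Emit:
carry_out --series '[-1,0,0,0,0,-0.2,0,0,0,0,-0.2,0,0,0,0,-0.2,0,0,0,0,-0.2,0,0,0,0]'

```text
time_s: 10.4
eef_pos: [0.5838, -0.2456, 0.201]
eef_rot: [-0.0, 1.0, -0.006, -0.0]
contact_force: [0.5, -0.6, 0.6]
grip_width: 0.0343
gripper_force: 0.0
```

Emit:
carry_out --series '[-0.2,0,0,0.03,0,-0.2,0,0,0.04,0,-0.2,0,0,0.04,0,1,0,0.04,0,0,1,0,0.05,0,0]'

```text
time_s: 10.9
eef_pos: [0.5843, -0.1564, 0.3129]
eef_rot: [0.001, 1.0, -0.008, 0.002]
contact_force: [0.9, 1.0, 0.2]
grip_width: 0.0618
gripper_force: 0.0
```

Emit:
carry_out --series '[1,0,0.05,0,0,1,0,0.05,0,0,1,0,0.05,0,0,1,0,0,0,0,1,0,0,0,0]'

```text
time_s: 11.4
eef_pos: [0.5838, -0.0045, 0.3112]
eef_rot: [0.0, 1.0, -0.005, -0.0]
contact_force: [0.3, -0.9, -0.4]
grip_width: 0.0853
gripper_force: 0.0
```

Run:
```python
from h import *
st()
t=img('top')
for c,w in dict(red=(392,228,418,300),yellow=(430,230,458,300)).items(): print(c,marker(t,c,w))
cv2.imwrite('pics/t4.png',cv2.resize(t[165:310,260:490],(800,504))[:,:,::-1])
```

```text
t 11.4 pos [ 0.5838 -0.0045  0.3112] yaw -0.009 tilt 0.0001 F [ 0.3 -0.9 -0.4] w 0.0853 0.0 j [-0.01  0.39  1.8  -0.    0.94  1.57]
red (array([ 0.4119, -0.2437]), 2.98, np.float64(0.15), np.float64(0.021))
yellow (array([ 0.4062, -0.3449]), 0.032, np.float64(0.149), np.float64(0.023))
```

View pics/t4.png

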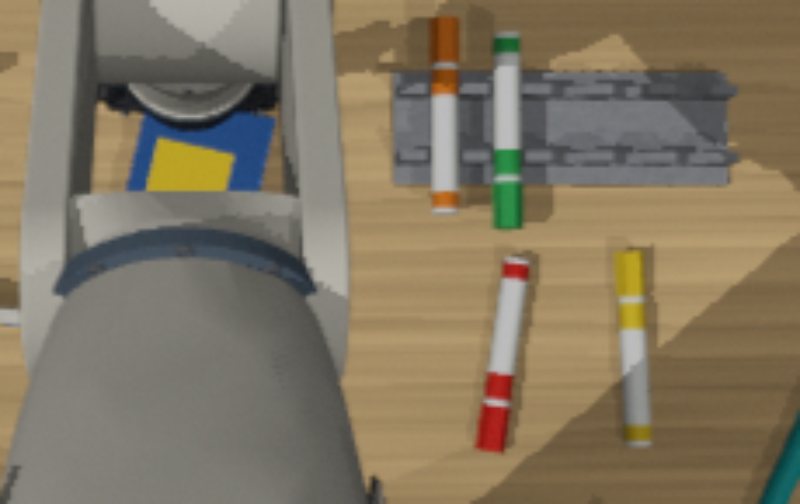

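Emit:
carry_out --series '[1,-0.0215,-0.0298,0,-0.019,1,-0.0215,-0.0298,0,-0.019,1,-0.0215,-0.0298,0,-0.019,1,-0.0215,-0.0298,0,-0.019,1,-0.0215,-0.0298,0,-0.019]'

```text
time_s: 11.95
eef_pos: [0.475, -0.1573, 0.3112]
eef_rot: [0.0, 0.998, -0.055, 0.0]
contact_force: [0.3, 0.2, 0.0]
grip_width: 0.0853
gripper_force: 0.0
```

Emit:
carry_out --series '[1,-0.0215,-0.0298,0,-0.019,1,-0.0215,-0.0298,0,-0.019,1,-0.0215,-0.0298,-0.02,-0.019,1,0,0,-0.04,0,1,0,0,-0.04,0]'

```text
time_s: 12.45
eef_pos: [0.4108, -0.2468, 0.2109]
eef_rot: [0.001, 0.996, -0.084, 0.001]
contact_force: [0.9, 0.5, -0.5]
grip_width: 0.0852
gripper_force: 0.0
```

Emit:
carry_out --series '[1,0,0,-0.02,0,1,0,0,-0.0115,0,1,0,0,0,0,-1,0,0,0,0,-1,0,0,0,0]'

```text
time_s: 12.95
eef_pos: [0.4124, -0.2446, 0.1808]
eef_rot: [0.0, 0.997, -0.082, 0.001]
contact_force: [-0.1, -0.0, 0.3]
grip_width: 0.0589
gripper_force: 0.0
```

Emit:
carry_out --series '[-1,0,0,0,0,-1,0,0,0,0,-1,0,0,0,0,-1,0,0,0,0,-1,0,0,0.01,0]'

```text
time_s: 13.45
eef_pos: [0.4116, -0.2438, 0.1895]
eef_rot: [-0.0, 0.997, -0.082, -0.001]
contact_force: [0.4, -0.1, -1.5]
grip_width: 0.0184
gripper_force: 39.5
```

Emit:
carry_out --series '[-1,0,0,0.03,0,-1,0,0,0.03,0,-1,0,0,0.03,0,-1,0,0,0,0,-1,0,0,0,0]'

```text
time_s: 13.95
eef_pos: [0.4119, -0.2441, 0.2805]
eef_rot: [0.0, 0.997, -0.082, 0.001]
contact_force: [0.6, -0.4, -0.8]
grip_width: 0.0179
gripper_force: 42.6
```

Run:
```python
from h import *
st();t=img('top');print(book(t))
```

```text
t 13.95 pos [ 0.4119 -0.2441  0.2805] yaw -0.164 tilt 0.001 F [ 0.6 -0.4 -0.8] w 0.0179 42.60956346988678 j [-0.54  0.3   2.05 -0.    0.79  1.2 ]
(array([ 0.5383, -0.0042]), 'long yaw', -0.234, np.float64(0.129), np.float64(0.097))
```

Emit:
carry_out --series '[-1,0.0342,-0.0097,0,0.0304,-1,0.0342,-0.0097,0,0.0304,-1,0.0342,-0.0097,0,0.0304,-1,0.0342,-0.0097,0,0.0304,-1,0.0342,-0.0097,0,0.0304]'

```text
time_s: 14.5
eef_pos: [0.5837, -0.2926, 0.2777]
eef_rot: [-0.001, 1.0, -0.005, -0.001]
contact_force: [0.7, -0.5, -0.0]
grip_width: 0.018
gripper_force: 42.7
```

Emit:
carry_out --series '[-1,0,0,0,0,-1,0,0,-0.03,0,-1,0,0,-0.02,0,-1,0,0,0,0,-1,0,0,0,0]'

```text
time_s: 15.0
eef_pos: [0.5822, -0.2923, 0.2287]
eef_rot: [-0.001, 1.0, -0.006, -0.001]
contact_force: [0.1, -0.6, 0.1]
grip_width: 0.0182
gripper_force: 42.7
```

Run:
```python
from h import *
st();im=img('scene')
cv2.imwrite('pics/s5.png',cv2.resize(im[150:290,110:310],(600,420))[:,:,::-1])
```

```text
t 15.0 pos [ 0.5822 -0.2923  0.2287] yaw -0.012 tilt 0.0013 F [ 0.1 -0.6  0.1] w 0.0182 42.69474506378174 j [-0.47  0.59  1.69  0.    0.86  1.12]
```

View pics/s5.png

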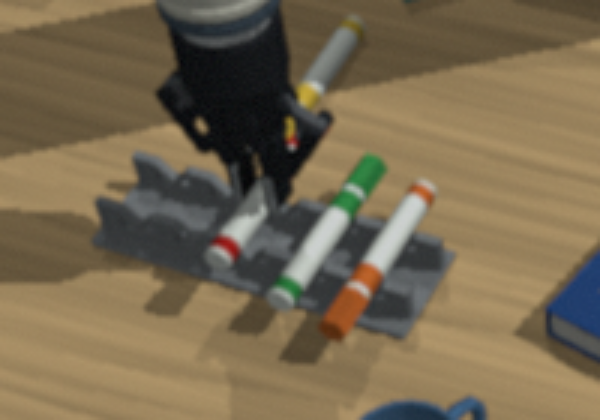

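Emit:
carry_out --series '[-1,0,0,-0.015,0,-1,0,0,-0.008,0,-1,0,0,-0.005,0,-1,0,0,0,0,-0.2,0,0,0,0]'

```text
time_s: 15.55
eef_pos: [0.5833, -0.2929, 0.2023]
eef_rot: [0.0, 1.0, -0.006, 0.001]
contact_force: [0.7, 0.5, 0.3]
grip_width: 0.0312
gripper_force: 0.0
```

Emit:
carry_out --series '[-0.2,0,0,0,0,-0.2,0,0,0,0,-0.2,0,0,0,0,-0.2,0,0,0.03,0,-0.2,0,0,0.04,0]'

```text
time_s: 16.05
eef_pos: [0.5819, -0.2921, 0.27]
eef_rot: [-0.001, 1.0, -0.006, -0.002]
contact_force: [1.0, -1.1, 0.3]
grip_width: 0.0344
gripper_force: 0.0
```

Emit:
carry_out --series '[-0.2,0,0,0.04,0,1,-0.044,-0.013,0,0.011,1,-0.044,-0.013,0,0.011,1,-0.044,-0.013,0,0.011,1,-0.044,-0.013,0,0.011]'

```text
time_s: 16.55
eef_pos: [0.4052, -0.3446, 0.3116]
eef_rot: [0.0, 1.0, 0.016, -0.0]
contact_force: [-0.2, -0.9, 0.1]
grip_width: 0.0854
gripper_force: 0.0
```

Emit:
carry_out --series '[1,0,0,-0.03,0,1,0,0,-0.03,0,1,0,0,-0.02,0,1,0,0,0,0,1,0,0,0,0]'

```text
time_s: 17.05
eef_pos: [0.4069, -0.3446, 0.2318]
eef_rot: [-0.0, 1.0, 0.016, -0.0]
contact_force: [-0.4, -0.2, 1.1]
grip_width: 0.0855
gripper_force: 0.0
```

Run:
```python
from h import *
st()
im=img('scene');h=hsvm(im)
# yellow ends in scene at current spot
y=(h[...,0]>=22)&(h[...,0]<=32)&(h[...,1]>150);k=np.zeros_like(y);k[140:210,180:245]=1
for c in rect_of(y&k,minA=10): print(ray('scene',c[:,0].mean(0),.01))
```

```text
t 17.05 pos [ 0.4069 -0.3446  0.2318] yaw 0.032 tilt 0.0004 F [-0.4 -0.2  1.1] w 0.0855 0.0 j [-0.71  0.45  1.96 -0.    0.74  0.83]
[[ 0.46625773 -0.34597827  0.01      ]]
[[ 0.42631198 -0.34704742  0.01      ]]
```

Emit:
carry_out --series '[1,0,0,-0.03,0,1,0,0,-0.022,0,1,0,0,0,0,-1,0,0,0,0,-1,0,0,0,0]'

```text
time_s: 17.6
eef_pos: [0.4075, -0.3451, 0.1812]
eef_rot: [0.001, 1.0, 0.016, 0.001]
contact_force: [0.5, 0.4, 1.0]
grip_width: 0.0592
gripper_force: 0.0
```

Emit:
carry_out --series '[-1,0,0,0,0,-1,0,0,0,0,-1,0,0,0,0,-1,0,0,0,0,-1,0,0,0.01,0]'

```text
time_s: 18.1
eef_pos: [0.4066, -0.3443, 0.1895]
eef_rot: [-0.0, 1.0, 0.016, -0.0]
contact_force: [1.4, -0.2, -0.3]
grip_width: 0.0182
gripper_force: 39.4
```

Emit:
carry_out --series '[-1,0,0,0.04,0,-1,0,0,0.05,0,-1,0.0352,0.0008,0,-0.009,-1,0.0352,0.0008,0,-0.009,-1,0.0352,0.0008,0,-0.009]'

```text
time_s: 18.6
eef_pos: [0.5136, -0.3422, 0.2814]
eef_rot: [0.001, 1.0, 0.002, 0.001]
contact_force: [-0.1, -0.5, -0.9]
grip_width: 0.0184
gripper_force: 39.4
```

Emit:
carry_out --series '[-1,0.0352,0.0008,0,-0.009,-1,0.0352,0.0008,0,-0.009,-1,0,0,-0.03,0,-1,0,0,-0.02,0,-1,0,0,0,0]'

```text
time_s: 19.1
eef_pos: [0.5818, -0.3397, 0.2272]
eef_rot: [-0.001, 1.0, -0.006, -0.002]
contact_force: [-0.6, 0.7, -0.5]
grip_width: 0.0182
gripper_force: 39.4
```

Run:
```python
from h import *
st();im=img('scene')
cv2.imwrite('pics/s6.png',cv2.resize(im[130:290,110:310],(600,480))[:,:,::-1])
```

```text
t 19.1 pos [ 0.5818 -0.3397  0.2272] yaw -0.013 tilt 0.0026 F [-0.6  0.7 -0.5] w 0.0182 39.41740572452545 j [-0.53  0.62  1.64 -0.    0.89  1.05]
```

View pics/s6.png

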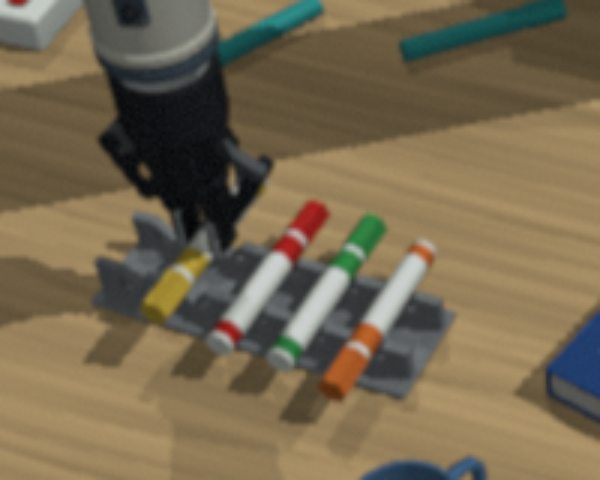

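Emit:
carry_out --series '[-1,0,0,-0.013,0,-1,0,0,-0.008,0,-1,0,0,-0.005,0,-1,0,0,0,0,-0.2,0,0,0,0]'

```text
time_s: 19.65
eef_pos: [0.5829, -0.3409, 0.2042]
eef_rot: [0.0, 1.0, -0.007, 0.0]
contact_force: [-0.1, 0.6, -0.0]
grip_width: 0.0316
gripper_force: 0.0
```

Emit:
carry_out --series '[-0.2,0,0,0,0,-0.2,0,0,0,0,-0.2,0,0,0,0,-0.2,0,0,0.03,0,-0.2,0,0,0.04,0]'

```text
time_s: 20.15
eef_pos: [0.582, -0.34, 0.2721]
eef_rot: [-0.001, 1.0, -0.007, -0.002]
contact_force: [-0.3, -0.3, 0.5]
grip_width: 0.0342
gripper_force: 0.0
```

Emit:
carry_out --series '[-0.2,0,0,0.04,0,1,-0.005,0.0205,0,0.14,1,-0.005,0.0205,0,0.14,1,-0.005,0.0205,0,0.14,1,-0.005,0.0205,0,0.14]'

```text
time_s: 20.65
eef_pos: [0.5626, -0.2578, 0.3138]
eef_rot: [0.0, 0.962, 0.273, 0.0]
contact_force: [0.8, -0.2, 0.7]
grip_width: 0.0852
gripper_force: 0.0
```

Emit:
carry_out --series '[1,-0.005,0.0205,0,0.14,1,-0.005,0.0205,0,0.14,1,-0.005,0.0205,0,0.14,1,-0.005,0.0205,0,0.14,1,-0.005,0.0205,0,0.14]'

```text
time_s: 21.15
eef_pos: [0.5376, -0.1552, 0.3137]
eef_rot: [-0.0, 0.81, 0.586, 0.0]
contact_force: [0.5, 0.9, -0.6]
grip_width: 0.085
gripper_force: 0.0
```

Emit:
carry_out --series '[1,-0.005,0.0205,0,0.14,1,-0.002,0,0,-0.004,1,0,0,0,0,1,0,0,0,0,1,0,0,0,0]'

```text
time_s: 21.65
eef_pos: [0.5311, -0.1363, 0.3137]
eef_rot: [0.0, 0.771, 0.637, 0.0]
contact_force: [-0.1, 0.5, -0.7]
grip_width: 0.0853
gripper_force: 0.0
```

Run:
```python
from h import *
st();t=img('top','t7.png');print(book(t))
```

```text
t 21.65 pos [ 0.5311 -0.1363  0.3137] yaw 1.381 tilt 0.0002 F [-0.1  0.5 -0.7] w 0.0853 0.0 j [-0.25  0.34  1.88 -0.    0.92 -0.06]
(array([ 0.5383, -0.0044]), 'long yaw', -0.238, np.float64(0.129), np.float64(0.098))
```

View pics/t7.png

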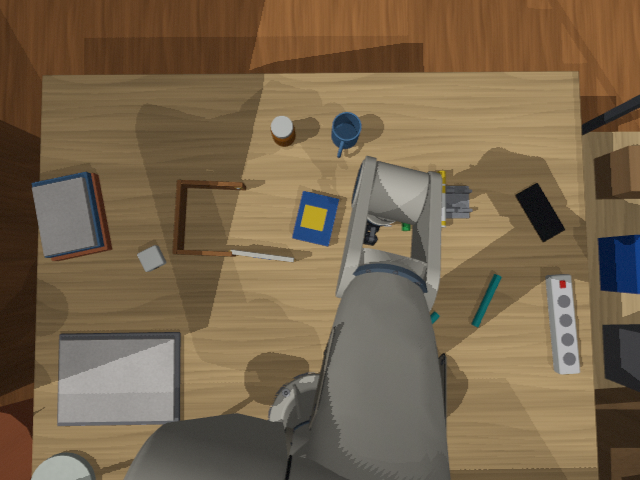

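Emit:
carry_out --series '[1,-0.005,0.026,0,0.1425,1,0,0,-0.04,0,1,0,0,-0.04,0,1,0,0,-0.04,0,1,0,0,-0.019,0]'

```text
time_s: 22.2
eef_pos: [0.5248, -0.1097, 0.1716]
eef_rot: [-0.001, 0.723, 0.69, -0.001]
contact_force: [-0.1, -0.1, -0.5]
grip_width: 0.0858
gripper_force: 0.0
```

Emit:
carry_out --series '[1,0.0007,0.015,0,0,1,0.0007,0.015,0,0,1,0.0007,0.015,0,0,1,0.0007,0.015,0,0,1,0.0007,0.015,0,0]'

```text
time_s: 22.7
eef_pos: [0.5298, -0.0331, 0.1758]
eef_rot: [0.001, 0.723, 0.691, 0.001]
contact_force: [0.5, -1.6, 0.8]
grip_width: 0.0853
gripper_force: 1.0
```

Run:
```python
from h import *
st();t=img('top');print(book(t,(230,170,340,260)))
```

```text
t 22.7 pos [ 0.5298 -0.0331  0.1758] yaw 1.526 tilt 0.0009 F [ 0.5 -1.6  0.8] w 0.0853 0.9992639534175396 j [-0.07  0.54  1.98 -0.    0.62 -0.02]
(array([0.5328, 0.0648]), 'long yaw', -0.05, np.float64(0.126), np.float64(0.021))
```

Emit:
carry_out --series '[1,0.0007,0.015,0,0,1,0.0007,0.015,0,0,1,0.0007,0.015,0,0,1,0.0007,0.015,0,0,1,0.0007,0.015,0,0]'

```text
time_s: 23.25
eef_pos: [0.5328, 0.0417, 0.1746]
eef_rot: [-0.0, 0.723, 0.691, -0.0]
contact_force: [-0.2, -2.5, 1.4]
grip_width: 0.0854
gripper_force: 1.0
```

Emit:
carry_out --series '[1,0.0007,0.015,0,0,1,0.0007,0.015,0,0,1,0.0007,0.015,0,0,1,0.0007,0.015,0,0,1,0.0007,0.015,0,0]'

```text
time_s: 23.75
eef_pos: [0.5363, 0.1167, 0.1746]
eef_rot: [-0.0, 0.723, 0.691, -0.0]
contact_force: [1.2, -1.3, 1.3]
grip_width: 0.0856
gripper_force: 0.8
```

Run:
```python
from h import *
st();t=img('top');print(book(t,(185,190,340,248)))
im=img('scene');cv2.imwrite('pics/s8.png',cv2.resize(im[160:360,300:540],(720,600))[:,:,::-1])
```

```text
t 23.75 pos [0.5363 0.1167 0.1746] yaw 1.525 tilt 0.0001 F [ 1.2 -1.3  1.3] w 0.0856 0.7985562365502119 j [ 0.21  0.56  1.94 -0.    0.64  0.26]Traceback (most recent call last):
  File "<stdin>", line 2, in <module>
  File "h.py", line 42, in book
    ct=max(rect_of(m&k),key=cv2.contourArea);ct=cv2.convexHull(ct)
ValueError: max() iterable argument is empty
```

Run:
```python
from h import *
im=img('scene');cv2.imwrite('pics/s8.png',cv2.resize(im[160:360,300:540],(720,600))[:,:,::-1])
```

```text
(no output)
```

View pics/s8.png

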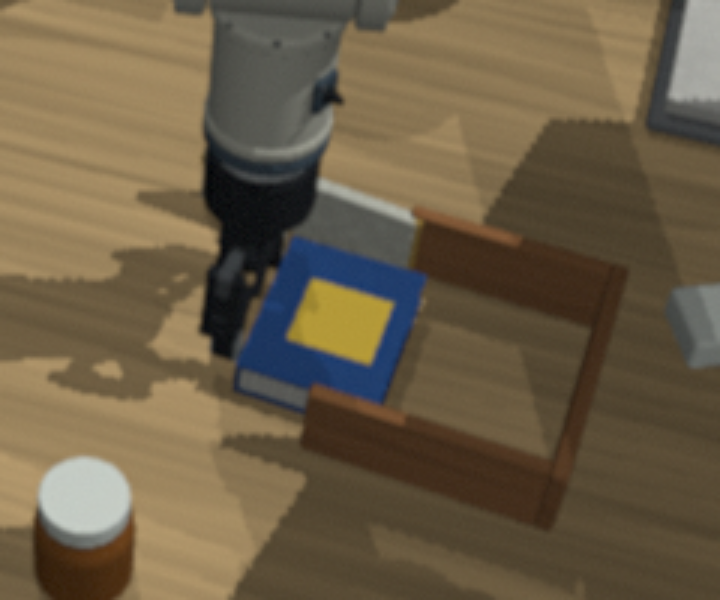

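The book is squared and entering the doorway with clearance on both sides, so I continue.

Emit:
carry_out --series '[1,0.0006,0.013,0,0,1,0.0006,0.013,0,0,1,0.0006,0.013,0,0,1,0.0006,0.013,0,0,1,0.0006,0.013,0,0]'

```text
time_s: 24.35
eef_pos: [0.5394, 0.1816, 0.1746]
eef_rot: [-0.0, 0.723, 0.691, -0.0]
contact_force: [0.3, -0.1, -0.8]
grip_width: 0.0851
gripper_force: 0.5
```

Emit:
carry_out --series '[1,0.0005,0.012,0,0,1,0.0005,0.012,0,0,1,0.0004,0.008,0,0,1,0.0004,0.006,0,0,1,0,0.004,0,0]'

```text
time_s: 24.85
eef_pos: [0.5412, 0.2229, 0.1747]
eef_rot: [0.0, 0.723, 0.691, 0.0]
contact_force: [-0.0, -2.0, 0.7]
grip_width: 0.0852
gripper_force: 0.9
```

```bash
cat >> h.py <<'E'
B0=np.array([.5388,.2801]);BX=np.array([.0472,.9989]);BY=np.array([-.9989,.0472])
def tobay(p): d=np.asarray(p)[:2]-B0; return np.round([d@BX,d@BY],4)
def bookscene(im,win=(290,150,520,350)):
    h=hsvm(im).astype(int);H,S,V=h[...,0],h[...,1],h[...,2]
    m=((H>100)&(H<120)&(S>120)&(V>50))|((H>=22)&(H<=30)&(S>165))
    k=np.zeros_like(m);u0,v0,u1,v1=win;k[v0:v1,u0:u1]=1
    c=cv2.convexHull(max(rect_of(m&k),key=cv2.contourArea));P=ray('scene',c[:,0],.03)
    b=np.array([tobay(p) for p in P]);return b.min(0),b.max(0)
E
python3 - <<'E'
from h import *
st();im=img('scene');print(bookscene(im));cv2.imwrite('pics/s9.png',cv2.resize(im[160:360,300:540],(720,600))[:,:,::-1])
E
```

```text
t 24.85 pos [0.5412 0.2229 0.1747] yaw 1.526 tilt 0.0001 F [-0.  -2.   0.7] w 0.0852 0.8885351568460464 j [ 0.39  0.6   1.86 -0.    0.68  0.43]
(array([-0.0473, -0.0604]), array([0.0516, 0.0623]))
```

View pics/s9.png

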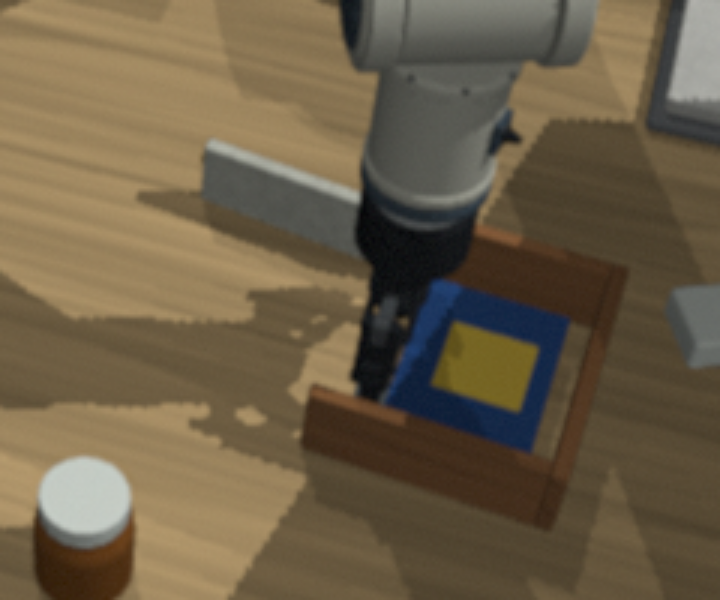

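The book is flat and centred in the bay (about +2 mm in depth, 1 mm sideways). I retreat and swing round to the door's outer side with the fingers shut.

Emit:
carry_out --series '[1,-0.001,-0.02,0,0,1,-0.001,-0.03,0,0,1,0,0,0.05,0,1,0,0,0.05,0,-1,0,0,0.045,0]'

```text
time_s: 25.4
eef_pos: [0.5392, 0.1718, 0.3217]
eef_rot: [-0.0, 0.723, 0.69, 0.0]
contact_force: [0.5, 0.1, 0.6]
grip_width: 0.0731
gripper_force: 0.0
```

Emit:
carry_out --series '[-1,-0.012,-0.0055,0,-0.143,-1,-0.012,-0.0055,0,-0.143,-1,-0.012,-0.0055,0,-0.143,-1,-0.012,-0.0055,0,-0.143,-1,-0.012,-0.0055,0,-0.143]'

```text
time_s: 25.9
eef_pos: [0.4786, 0.1445, 0.3198]
eef_rot: [-0.0, 0.92, 0.391, 0.0]
contact_force: [-0.5, -0.2, -0.3]
grip_width: 0.0002
gripper_force: 0.0
```

Emit:
carry_out --series '[-1,-0.012,-0.0055,0,-0.143,-1,-0.012,-0.0055,0,-0.143,-1,-0.012,-0.0055,0,-0.143,-1,-0.012,-0.0055,0,-0.143,-1,-0.012,-0.0055,0,-0.143]'

```text
time_s: 26.4
eef_pos: [0.4186, 0.117, 0.3198]
eef_rot: [-0.0, 0.999, 0.044, 0.0]
contact_force: [0.6, 0.3, 0.5]
grip_width: -0.0001
gripper_force: 0.0
```

Emit:
carry_out --series '[-1,-0.012,-0.0055,0,-0.143,-1,-0.012,-0.0055,0,-0.143,-1,-0.012,-0.0055,0,-0.143,-1,-0.012,-0.0055,0,-0.143,-1,0,0,0,0]'

```text
time_s: 26.9
eef_pos: [0.3698, 0.0948, 0.3196]
eef_rot: [0.0, 0.971, -0.237, -0.0]
contact_force: [-0.0, 0.1, -0.3]
grip_width: 0.0002
gripper_force: 0.0
```

Run:
```python
from h import *
st();im=img('scene');print(bookscene(im));t=img('top')
h=hsvm(im).astype(int);S,V=h[...,1],h[...,2]
d=(S<40)&(V>90);k=np.zeros_like(d);k[190:260,355:450]=1
for c in rect_of(d&k,minA=100):
    hull=cv2.approxPolyDP(cv2.convexHull(c),2,True)[:,0]
    print(hull.tolist(),[tobay(p).tolist() for p in ray('scene',hull,.058)])
h0=np.array([-.071,.085])
def W(a,r=.14,c=.017):
    u=np.array([-np.sin(a),-np.cos(a)]);n=np.array([-np.cos(a),np.sin(a)]);b=h0+r*u+c*n
    return B0+b[0]*BX+b[1]*BY
for a in (2.0,1.9,1.8,1.75,1.66,1.4,1.2,1,.8,.6,.4,.2,.1,0): print(a,W(a).round(4),round(1.5236-a,3))
```

```text
t 26.9 pos [0.3698 0.0948 0.3196] yaw -0.479 tilt 0.0005 F [-0.   0.1 -0.3] w 0.0002 0.0 j [0.25 0.09 2.21 0.   0.85 2.3 ]
(array([-0.0453, -0.0601]), array([0.0521, 0.0621]))
[[369, 207], [435, 230], [437, 236], [371, 211]] [[-0.2319, 0.1019], [-0.0773, 0.0908], [-0.0686, 0.0755], [-0.2236, 0.0918]]
2.0 [0.3712 0.0966] -0.476
1.9 [0.3833 0.0892] -0.376
1.8 [0.396  0.0831] -0.276
1.75 [0.4025 0.0806] -0.226
1.66 [0.4147 0.0768] -0.136
1.4 [0.4509 0.0722] 0.124
1.2 [0.4789 0.075 ] 0.324
1 [0.5058 0.0834] 0.524
0.8 [0.5305 0.097 ] 0.724
0.6 [0.552  0.1152] 0.924
0.4 [0.5694 0.1373] 1.124
0.2 [0.5821 0.1624] 1.324
0.1 [0.5865 0.1758] 1.424
0 [0.5896 0.1896] 1.524
```

Emit:
carry_out --series '[-1,0.001,0.002,-0.04,0,-1,0,0,-0.04,0,-1,0,0,-0.03,0,-1,0,0,-0.0165,0,-1,0,0,0,0]'

```text
time_s: 27.5
eef_pos: [0.3721, 0.0975, 0.1913]
eef_rot: [0.001, 0.972, -0.235, -0.002]
contact_force: [-0.5, 0.4, 0.9]
grip_width: 0.0001
gripper_force: 0.0
```

```bash
cat >> h.py <<'E'
def W(a,r=.14,c=.017):
    u=np.array([-np.sin(a),-np.cos(a)]);n=np.array([-np.cos(a),np.sin(a)]);b=np.array([-.071,.085])+r*u+c*n
    return B0+b[0]*BX+b[1]*BY
E
python3 - <<'E'
from h import *
st()
for i in range(20):
    a=2-.1*i;print(round(a,1),(W(a-.1)-W(a)).round(4).tolist())
E
```

```text
t 27.5 pos [0.3721 0.0975 0.1913] yaw -0.474 tilt 0.0018 F [-0.5  0.4  0.9] w 0.0001 0.0 j [0.25 0.37 2.28 0.   0.49 2.3 ]
2.0 [0.012, -0.0073]
1.9 [0.0127, -0.0061]
1.8 [0.0133, -0.0048]
1.7 [0.0137, -0.0035]
1.6 [0.0139, -0.0021]
1.5 [0.0141, -0.0007]
1.4 [0.0141, 0.0007]
1.3 [0.0139, 0.0021]
1.2 [0.0136, 0.0035]
1.1 [0.0132, 0.0049]
1.0 [0.0127, 0.0062]
0.9 [0.012, 0.0074]
0.8 [0.0112, 0.0086]
0.7 [0.0103, 0.0096]
0.6 [0.0093, 0.0106]
0.5 [0.0082, 0.0115]
0.4 [0.007, 0.0122]
0.3 [0.0057, 0.0129]
0.2 [0.0044, 0.0134]
0.1 [0.003, 0.0138]
```

Emit:
carry_out --series '[-1,0.012,-0.0073,0,0.1,-1,0.0127,-0.0061,0,0.1,-1,0.0133,-0.0048,0,0.1,-1,0.0137,-0.0035,0,0.1,-1,0.0139,-0.0021,0,0.1]'

```text
time_s: 28.0
eef_pos: [0.4392, 0.0736, 0.1943]
eef_rot: [-0.0, 1.0, 0.015, 0.001]
contact_force: [-0.0, 0.3, 1.0]
grip_width: -0.0002
gripper_force: 0.1
```

Emit:
carry_out --series '[-1,0.0141,-0.0007,0,0.1,-1,0.0141,0.0007,0,0.1,-1,0.0139,0.0021,0,0.1,-1,0.0136,0.0035,0,0.1,-1,0.0132,0.0049,0,0.1]'

```text
time_s: 28.5
eef_pos: [0.5081, 0.0843, 0.1945]
eef_rot: [0.0, 0.965, 0.262, 0.001]
contact_force: [0.1, -0.4, -0.4]
grip_width: -0.0001
gripper_force: 0.2
```

Emit:
carry_out --series '[-1,0.0127,0.0062,0,0.1,-1,0.012,0.0074,0,0.1,-1,0.0112,0.0086,0,0.1,-1,0.0103,0.0096,0,0.1,-1,0.0093,0.0106,0,0.1]'

```text
time_s: 29.0
eef_pos: [0.5635, 0.127, 0.1946]
eef_rot: [0.0, 0.87, 0.492, 0.001]
contact_force: [-0.1, -0.9, 0.6]
grip_width: -0.0
gripper_force: 0.3
```

Run:
```python
from h import *
st();print(W(.5))
im=img('scene');print(bookscene(im));cv2.imwrite('pics/s10.png',cv2.resize(im[160:360,300:540],(720,600))[:,:,::-1])
```

```text
t 29.0 pos [0.5635 0.127  0.1946] yaw 1.03 tilt 0.0009 F [-0.1 -0.9  0.6] w -0.0 0.29321858659386635 j [ 0.22  0.56  1.88 -0.    0.71  0.76]
[0.56125523 0.12582749]
(array([-0.0453, -0.0602]), array([0.0521, 0.0621]))
```

View pics/s10.png

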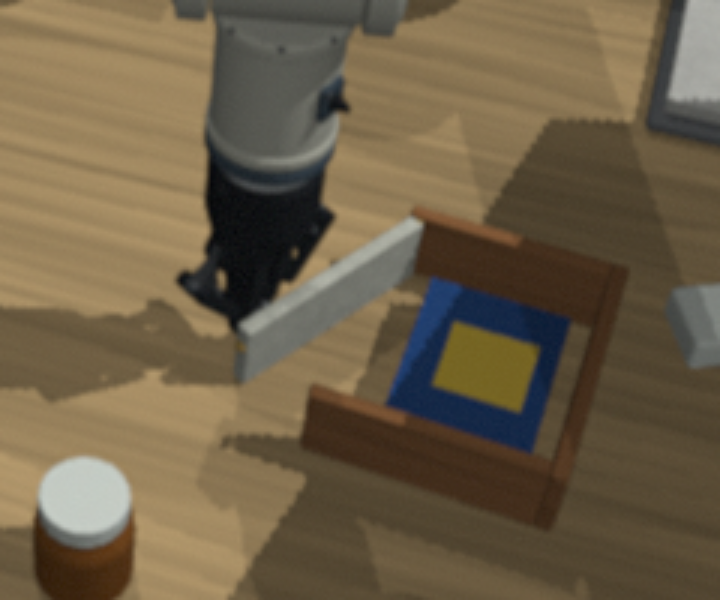

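Emit:
carry_out --series '[-1,0.0082,0.0115,0,0.1,-1,0.007,0.0122,0,0.1,-1,0.0057,0.0129,0,0.1,-1,0.0044,0.0134,0,0.1,-1,0.001,0.005,0,0.05]'

```text
time_s: 29.55
eef_pos: [0.5896, 0.1819, 0.1944]
eef_rot: [0.001, 0.739, 0.674, 0.001]
contact_force: [4.5, -7.3, 0.3]
grip_width: 0.0002
gripper_force: 3.3
```

Emit:
carry_out --series '[-1,0.0006,0.003,0,0.05,-1,0.0005,0.003,0,0,-1,0,0.003,0,0,-1,0,0,0,0,-1,0,0,0,0]'

```text
time_s: 30.05
eef_pos: [0.5894, 0.1906, 0.1933]
eef_rot: [-0.0, 0.724, 0.69, -0.0]
contact_force: [-0.6, 0.3, -0.6]
grip_width: -0.0001
gripper_force: 0.0
```

Run:
```python
from h import *
st();print(W(0),tobay(status.sense()['eef_pos']))
```

```text
t 30.05 pos [0.5894 0.1906 0.1933] yaw 1.523 tilt 0.0001 F [-0.6  0.3 -0.6] w -0.0001 0.0 j [0.31 0.6  1.78 0.   0.76 0.36]
[0.5895859 0.1896008] [-0.087  -0.0548]
```

The push force rose to about 8 N and then dropped to 0, so the catch has likely snapped. I back off and check.

Emit:
carry_out --series '[-1,-0.001,-0.02,0,0,-1,-0.002,-0.04,0,0,-1,0,0,0.05,0,-1,0,0,0.05,0,-1,0,0,0.03,0]'

```text
time_s: 30.55
eef_pos: [0.5871, 0.1302, 0.3267]
eef_rot: [0.001, 0.724, 0.69, 0.001]
contact_force: [1.4, 0.4, 0.3]
grip_width: -0.0001
gripper_force: 0.0
```

Emit:
carry_out --series '[-1,-0.05,-0.0,0,0,-1,-0.05,0,0,0,-1,-0.05,0,0.02,0,-1,-0.05,0,0,0,-1,0,0,0,0]'

```text
time_s: 31.05
eef_pos: [0.3842, 0.1296, 0.341]
eef_rot: [-0.001, 0.724, 0.69, -0.002]
contact_force: [-0.1, 0.9, -0.7]
grip_width: -0.0001
gripper_force: 0.0
```

Run:
```python
from h import *
st();im=img('scene');t=img('top');print(bookscene(im))
a=cv2.resize(im[130:350,120:520],(800,440));
cv2.imwrite('pics/s11.png',a[:,:,::-1])
for c,w in dict(orange=(385,165,402,236),green=(402,165,420,240),red=(420,165,440,240),yellow=(438,165,458,240)).items():
    try:
        o,y,L,Wd=marker(t,c,w,.034);print(c,o-np.array([.5834,-.2922]),y,L,Wd)
    except Exception as e: print(c,e)
```

```text
t 31.05 pos [0.3842 0.1296 0.341 ] yaw 1.524 tilt 0.0027 F [-0.1  0.9 -0.7] w -0.0001 0.0 j [0.32 0.09 2.14 0.   0.92 0.37]
(array([-0.0453, -0.0602]), array([0.0521, 0.0618]))
orange [0.0056 0.0936] -0.021 0.142 0.016
green [0.0017 0.0469] 3.119 0.148 0.019
red [ 0.0012 -0.0012] 3.116 0.148 0.019
yellow [ 0.0015 -0.0495] -0.028 0.143 0.019
```

View pics/s11.png

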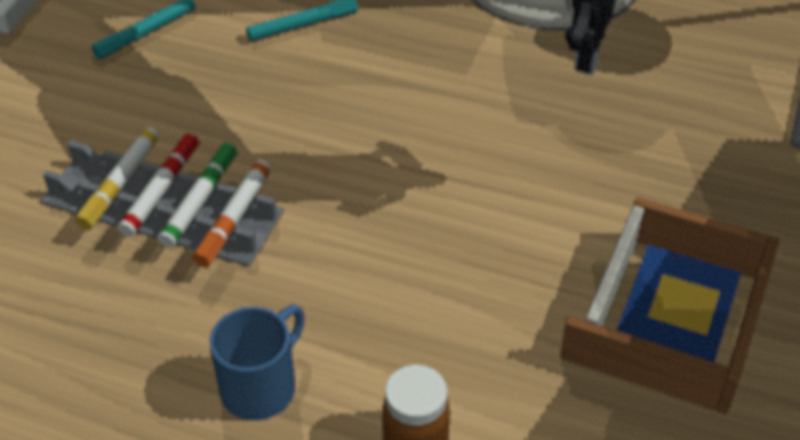

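The door is shut, the book is inside, and all four markers are seated and centred to within 6 mm. Handing in.

```bash
python3 -c "
from h import *
print(workorder.finish_job())"
```

```text
the job is handed in; nothing more can be done
None
```

I handed the job in, and the result isn't known: all four markers present (orange, green, red and yellow) lie in grooves of the rest, and the blue book is flat in the bay with the door shut and holding after the push. The jar, mug, charger and turquoise look-alikes were left alone.

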